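# Seat the shaker's adapter plate on its locating pins and swing the catch over it

## Robot

A 6-joint arm with a two-finger parallel gripper is mounted at the origin on the work surface. World frame = base frame: x ahead of the robot, y to its left, z up, the work surface at z = 0. Lengths are in m, angles in rad, forces in N, time in s.
With the tool pointing down it reaches from about 0.35 to 0.775 m from the base axis. Payload 5.5 kg.
Tool frame: the origin (TCP) lies on the mounting face of the last link; the fingertips stand 173 mm ahead of it and the grasp point (between the pads) lies 155 mm ahead of it; z points along the fingers, y is the direction in which the jaws open and shut (so a half turn about z gives the same grasp; the last joint's range is limited). The gripper opens to 85 mm and grips with 20 to 120 N. Pads are 22 mm wide; open, the fingers measure 114 mm over their backs; the gripper's body (76 mm by 85 mm) begins 54 mm behind the grasp point. The pads swing forward as they close: fully open they stand 13 mm farther back than shut.
Start: joints at [1.144, 0.313, 0.046, 1.304, 0, 1.431], TCP at [0.163, 0.552, 0.405] pointing down, gripper open.
Joint ranges: [-2.76, 2.76], [-0.86, 1.69], [-1.03, 1.26], [-2.2, 2.34], [-1.47, 1.5], [-3.14, 3.14]. Speed limits (rad/s): [2.57, 2.57, 3.14, 3.14, 3.14, 3.14].

## Interface

Orientations are given as a unit quaternion [w, x, y, z].
In Python, from workcell import get_state, eyes, env gives the robot as it stands. The module is installed in compiled form; this text tells all that it offers.
- The arm moves only by the tool carry_out, never from a script. Its argument "motion" is a list of rows, each an object of numbers: "jaw": the opening, from -1 (shut) to 1 (fully open); "tx", "ty", "tz": the shift along the tool's x, y, z in cm; "wx", "wy", "wz": the turn, a rotation vector about the tool's x, y, z in degrees. In form: [{"jaw": .., "tx": .., "ty": .., "tz": .., "wx": .., "wy": .., "wz": ..}, ...]. A call has 1 to 20 rows; each row shifts and turns the commanded pose from where the row before left it, along the tool's axes as they then stand; what a row does not reach is not made up. A row lasts 1/8 s, in which the tool goes at most 62.5 mm and 10.7 degrees, less where a joint would pass 70% of its speed; a pose out of reach is approached as far as the arm can. A call with a gripper value outside its range is refused whole. The fingers move at their own pace and stop on an object; "force" is the grip in N (left out, the last holds). Time passes only in rows, so rows that do not move let the fingers close. It gives the time, the measured TCP pose, the force and the opening at its end, in the units of the state.
- get_state(): the state, without advancing time (a new reading comes with each control period).
- eyes.read_camera(name): name is "scene" or "top"; returns the picture (480x640x3 uint8, blue, green, red); there is no depth.
- eyes.calibration(name): a dict with "K" (3x3 intrinsics, pixels), "camera_from_world" (4x4, takes a point from world to camera coordinates). Camera axes: x right, y up, looking along -z (the intrinsics and any distortion apply to the point x, -y, -z); pixel columns grow to the right and rows downward; lengths in m; the calibration is good to about 2 mm. A picture is of the moment at which its call begins. calibration takes no time and is no camera call.
- env.hand_in(): hands the job in, once; it reports no verdict.
The state is a dict: "clock": time; "joint_pos": joint angles; "qvel": joint speeds; "tau": joint torques, N m; "tcp_pos": TCP position; "orientation": TCP orientation; "wrist_force": force on the tool from outside, world axes, zero at the start; "ft_torque": the same for the moment, N m; "finger_gap": finger opening in m.
Only numpy, scipy, OpenCV 4.12 (cv2) and the standard library are available. Lean on these libraries where they do the work, as an engineer would, in place of code of your own. Each camera call takes 0.05 s, during which the arm holds its last target.

## Task

The adapter plate on the bench shaker was put down short of its place and is riding up on the two locating pins: nudge it sideways along its guides until its holes drop over both pins and it lies flat on the platform. Then push the red thumb post round, as far as it goes, so that the catch swings over the plate's front lug. Slide the plate only, without lifting or tipping it, and leave the orange boxes, the tip box and the petri dish where they stand.

Things in the scene. Friction and masses are not known exactly. Their poses are not given: they have to be found in the camera images.
- shaker: Fixed bench-top shaker: pale housing 200 (x) by 230 (y) mm, aluminium platform on top. Origin: centre of its underside, on the bench; front panel faces its -x, z up. Platform top: 95 mm above the origin, flat, 188 (x) by 200 (y) mm. Two dark guide bars 12 mm high along y, inner faces at x = +-68.5 mm, keep the plate straight (1.5 mm play a side): rear one y -85 to 85, front one y -8 to 85 mm.
- seat (a point): Point on the platform's top half-way between the two locating pins, 95 mm above the bench; axes as the shaker's. The seated plate has its point adapter_mid here. The steel pins, 8 mm thick, 7 mm high with tapered ends, stand at x = -55.75 and +55.75 mm from here, y = 0. There is no end stop: pushed past the pins without dropping, the plate would slide on.
- adapter_mid (a point): Loose adapter plate, 200 to 350 g: dark plate 134 (x) by 92 (y) by 8 mm, on it a blue nest wall 89 by 89 mm, top 22 mm above the plate's underside. This point: centre of the underside; axes as the shaker's. Starts 16 to 30 mm to the shaker's +y side of its seat, propped on the pins, its +y edge down on the platform. Pushed low on that edge towards -y it slides with 1 to 3 N and drops.
- hole_front (a point): Centre, at the plate's underside, of the round 10.5 mm hole in the front lug, at plate x = -55.75, y = 0 mm.
- hole_rear (a point): Centre, at the plate's underside, of the hole in the rear lug, a slot 14 (x) by 10.5 (y) mm, at plate x = +55.75, y = 0 mm.
- catch (a joint): Swing catch, rad, counter-clockwise from above: starts open near 0, shut at its stop 1.22. Vertical pivot at shaker x = -86, y = -28 mm, light friction (about 1 N at the post), stays where left. Its steel tongue (36 mm long, 8 wide, underside 9.5 mm above the platform) is beside the plate when open and points to shaker +x, over the front lug, when shut; it passes over the lug only when the plate is seated.
- catch_post (a point): Middle of the red thumb post, upright, 10 mm thick, 34 mm from the catch's pivot, at the shaker's front; it rises from 14 to 39 mm above the platform (this point 25.5). At joint 0 it is at shaker x = -114, y = -8.5 mm; shut, at x = -114, y = -47.5; half-way, x = -120. A straight push towards shaker -y with a finger's flat side about x = -117 takes it all the way.
- cryobox_a: Orange cryovial box 76 by 76 by 52 mm on the bench left of the shaker. Origin at the centre of its underside. Leave it.
- cryobox_b: The same kind of orange box in the beech tray right of the shaker (tray floor 64 mm above the bench, over a drawer; a chrome tube rack up to 148 mm above the bench is fixed in it). Origin at the centre of its underside. Leave it.
- tipbox: Purple pipette tip box 84 by 120 by 56 mm in the beech tray. Origin at the centre of its underside. Leave it.
- petri: Glass petri dish with lid, 92 mm across, 16 mm high, on the bench left of and behind the shaker. Origin at the centre of its underside. Leave it.
Mind the look-alikes: they are no part of the job. Leave any yellow look-alike of the part that bears adapter_mid alone.

How it is judged:
On the way, in this order (a step that is already met when the one before it is completed fails the run):
1. the plate has dropped over both pins and lies flat (x of adapter_mid in the frame of seat between -0.0035 and 0.0035 m and y of adapter_mid in the frame of seat between -0.003 and 0.003 m and z of adapter_mid in the frame of seat below 0.0015 m and angle between adapter_mid's own z axis and vertical below 0.03 rad), for 0.2 s.
2. the catch is swung fully over the front lug (value of joint catch above 1.08 rad), for 0.2 s.
At the end, for the whole second after the job is handed in: The plate lies flat over both pins (within 3 mm of its seat in y and 3.5 mm in x, less than 1.5 mm high, tilt under 0.03 rad), at rest, the catch is at 1.08 rad or more (of 1.22), and each box and the dish is within 20 mm of where it stood (all of step 1 and value of joint catch above 1.08 rad and linear speed of adapter below 0.01 m/s and distance of each of cryobox_a, cryobox_b, tipbox, petri from where it was at the start of the episode below 0.02 m); the robot touches nothing.
It fails at once if the plate is lifted off the platform (its centre more than 16 mm up) (z of adapter_mid in the frame of seat above 0.016 m).
It fails at once if the plate is tipped (over 0.35 rad) (angle between adapter_mid's own z axis and vertical above 0.35 rad).
It fails at once if an orange box is pushed away (20 mm) or knocked over (distance of any of cryobox_a, cryobox_b from where it was at the start of the episode above 0.02 m or angle between any of cryobox_a, cryobox_b's own z axis and vertical above 0.3 rad).
It fails at once if the tip box or the petri dish is pushed away (20 mm) or knocked over (distance of any of tipbox, petri from where it was at the start of the episode above 0.02 m or angle between any of tipbox, petri's own z axis and vertical above 0.3 rad).
It also fails if it takes over 40 s, if anything falls off the work surface, if the arm or the gripper's body presses on something with over 40 N, if the wrist force passes 120 N, or if a joint passes its speed limit or range.

## Working session

There is one attempt and no reset: what is moved stays moved. The work goes in short steps, Python scripts to look and compute and a tool call to move; the robot and the scene stay as the last step left them, time stands still between calls to the robot, and variables do not carry over. Pictures are saved under pics/ and viewed, and the job is handed in when it is done.

Besides the shell and the picture viewer there is one more tool, called as a command line: name --argument value ..., lists and objects as JSON in quotes. carry_out: Moves the arm, as the interface text tells. Its arguments: {"type":"object","properties":{"motion":{"type":"array"},"force":{"type":"number"}},"required":["motion"]}

```bash
mkdir -p pics
python3 - <<'E'
from workcell import get_state, eyes, env
import cv2
print(get_state())
for n in("scene","top"):
    cv2.imwrite(f"pics/{n}0.png",eyes.read_camera(n)); c=eyes.calibration(n); print(n,c)
E
```

```text
{'clock': 0.0, 'joint_pos': array([1.14435451e+00, 3.13992738e-01, 4.49673113e-02, 1.30362149e+00,
       4.25275546e-05, 1.43120920e+00]), 'qvel': array([-0.00022072,  0.00093766, -0.00022784,  0.00058276,  0.00134462,
        0.00061656]), 'tau': array([-9.32949806e-04, -4.80622566e+01,  2.98537123e+01,  1.93037849e-02,
       -3.23613631e-04, -1.09434328e-07]), 'tcp_pos': array([0.16259889, 0.55131471, 0.40380818]), 'orientation': array([-2.78808343e-04,  1.42936061e-01,  9.89731492e-01, -8.82548719e-04]), 'wrist_force': array([-0.72958314,  0.06813271, -0.4304915 ]), 'ft_torque': array([-0.03914017,  0.01987778,  0.0204357 ]), 'finger_gap': 0.08571105516252087}
scene {'K': array([[433.20513573,   0.        , 321.2880062 ],
       [  0.        , 433.20513573, 244.70569614],
       [  0.        ,   0.        ,   1.        ]]), 'camera_from_world': array([[ 0.65495231,  0.75555219, -0.01335508, -0.26629547],
       [-0.49256205,  0.44024812,  0.75070915,  0.25447067],
       [ 0.57307949, -0.48510048,  0.66049786, -1.68457754],
       [ 0.        ,  0.        ,  0.        ,  1.        ]])}
top {'K': array([[523.26444579,   0.        , 314.36500244],
       [  0.        , 523.26444579, 239.65438743],
       [  0.        ,   0.        ,   1.        ]]), 'camera_from_world': array([[-0.00927181, -0.99981342, -0.01694554, -0.10456822],
       [ 0.98980248, -0.01158526,  0.14197473, -0.57752244],
       [-0.14214456, -0.01545638,  0.98972523, -1.43244571],
       [ 0.        ,  0.        ,  0.        ,  1.        ]])}
```

View pics/scene0.png

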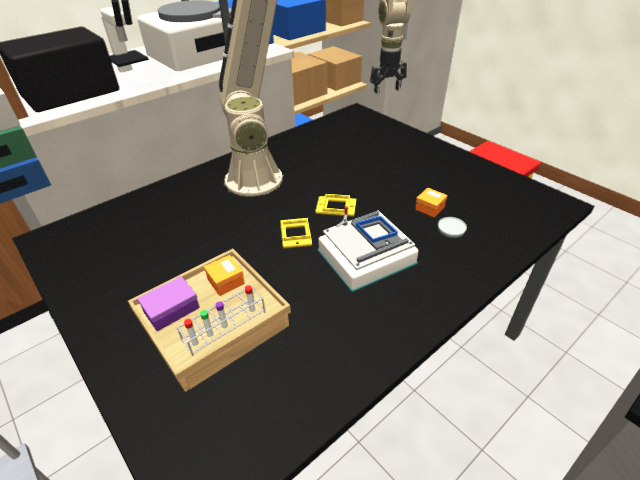

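View pics/top0.png

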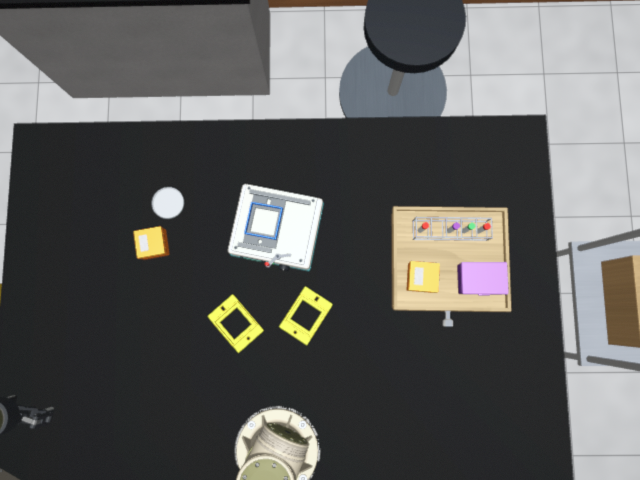

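The top view shows the shaker at about (276,227), with the plate and its blue nest at (264,222) and the red post at (268,264). Two yellow look-alikes lie on the bench at (236,323) and (306,316), and I'll leave those alone. I'll enlarge the shaker next.

Run:
```python
import cv2
a=cv2.imread("pics/top0.png")[175:280,220:335]; cv2.imwrite("pics/topc.png",cv2.resize(a,None,fx=5.5,fy=5.5,interpolation=cv2.INTER_CUBIC))
a=cv2.imread("pics/scene0.png")[190:295,310:425]; cv2.imwrite("pics/scenec.png",cv2.resize(a,None,fx=5.5,fy=5.5,interpolation=cv2.INTER_CUBIC))
```

```text
(no output)
```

View pics/topc.png

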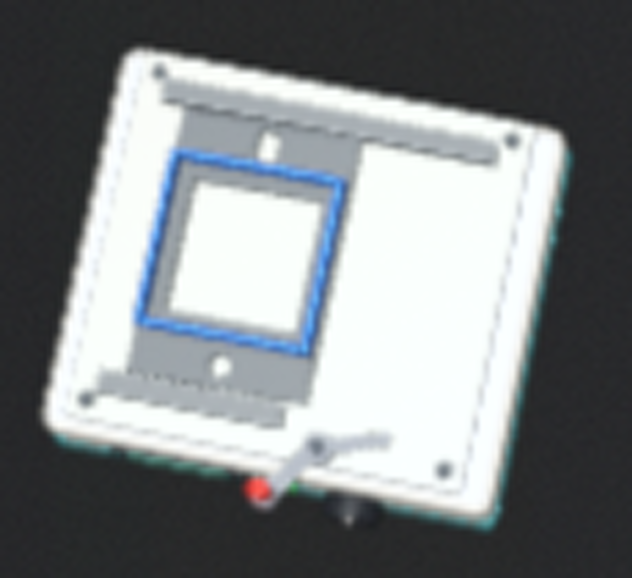

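View pics/scenec.png

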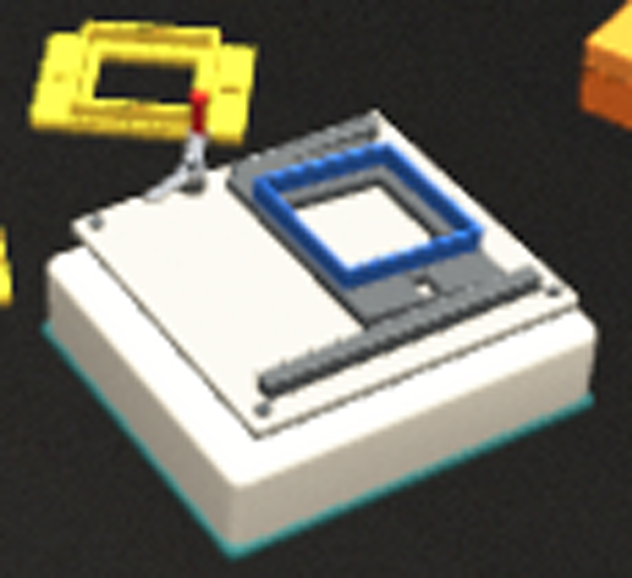

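```bash
cat > h.py <<'E'
import numpy as np
from workcell import eyes
def ray(n,uv,z):
    c=eyes.calibration(n);K=c["K"];T=c["camera_from_world"];R=T[:3,:3];t=T[:3,3]
    d=np.linalg.inv(K)@np.array([uv[0],uv[1],1.]);d=R.T@(d*[1,-1,-1]);o=-R.T@t
    return o+d*(z-o[2])/d[2]
def proj(n,P):
    c=eyes.calibration(n);T=c["camera_from_world"];p=T[:3,:3]@np.array(P)+T[:3,3]
    q=c["K"]@np.array([p[0],-p[1],-p[2]]);return q[:2]/q[2]
def cr(p,o,f=5.5): return (np.array(p)+.5)/f-.5+np.array(o)
E
python3 - <<'E'
from h import *
o=(220,175)
S=[ray("top",cr(p,o),.096)[:2] for p in [(159,72),(511,140),(444,470),(86,400)]]
S=np.array(S);print(S,S.mean(0))
ex=(S[0]+S[1]-S[2]-S[3]);ey=(S[0]+S[3]-S[1]-S[2])
print(np.arctan2(ex[1],ex[0]),np.arctan2(-ey[0],ey[1]),np.linalg.norm(ex)/2,np.linalg.norm(ey)/2)
o2=(310,190)
S2=np.array([ray("scene",cr(p,o2),.096)[:2] for p in [(555,292),(264,409),(96,222)]]);print(S2, (S2[0]+S2[2])/2)
e=S2[0]-S2[1];print(np.arctan2(-e[0],e[1]),np.linalg.norm(e));e=S2[1]-S2[2];print(np.arctan2(e[1],e[0]),np.linalg.norm(e))
c=(S.mean(0)+(S2[0]+S2[2])/2)/2; 
th=np.arctan2(ex[1],ex[0])*.5+.5*np.arctan2(-ey[0],ey[1])
c=S.mean(0)
R=np.array([[np.cos(th),-np.sin(th)],[np.sin(th),np.cos(th)]])
print(th)
for nm,n,p,oo,z in [("pivot t","top",(318,446),o,.105),("post t","top",(258,488),o,.134),("holeF","top",(221,366),o,.105),("holeR","top",(269,148),o,.105),("bar+","top",(163,93),o,.107),("bar-","top",(497,152),o,.107),("frontbar in -","top",(287,406),o,.107),
 ("post s","scene",(200,97),o2,.134),("rearhole s","scene",(427,288),o2,.105),
 ("nest tl","top",(176,150),o,.12),("nest tr","top",(346,180),o,.12),("nest br","top",(306,354),o,.12),("nest bl","top",(138,325),o,.12)]:
    w=ray(n,cr(p,oo),z)[:2];print(nm,w,(R.T@(w-c)*1000).round(1))
E
```

```text
[[ 0.71501605  0.06846164]
 [ 0.6779694  -0.10739663]
 [ 0.51336267 -0.07313706]
 [ 0.54993843  0.10305988]] [ 0.61407164 -0.00225304]
-0.20589990804516922 -0.2061509011923619 0.16839920994931587 0.17983543483886338
[[ 0.71626133  0.07288113]
 [ 0.67807814 -0.10244844]
 [ 0.51293157 -0.0677194 ]] [0.61459645 0.00258087]
-0.21443132400879478 0.17943917095020326
-0.20727208178142167 0.16875869821598807
-0.20602540461876556
pivot t [ 0.52485506 -0.01213235] [-85.3 -27.9]
post t [0.50175861 0.01395507] [-113.3   -7.1]
holeF [0.56479387 0.03546073] [-56.   26.8]
holeR [0.67349021 0.01226549] [55.2 26.4]
bar+ [0.70158371 0.06479752] [71.9 83.5]
bar- [ 0.66957224 -0.10063811] [ 74.5 -85. ]
frontbar in - [0.54442613 0.00285111] [-69.2  -9.3]
post s [0.50463066 0.01647018] [-111.    -4.1]
rearhole s [0.67612281 0.01723454] [56.8 31.8]
nest tl [0.6697822  0.05632182] [42.5 68.7]
nest tr [ 0.6537369  -0.02703617] [ 43.9 -16.1]
nest br [ 0.5680552  -0.00758233] [-44.  -14.6]
nest bl [0.58324583 0.07414025] [-45.8  68.5]
```

The shaker and plate are located: shaker centre is about (0.614, 0.000), yaw −0.207, and the plate sits about 26.5 mm toward shaker +y. The spread in y is about ±2.5 mm because the two cameras disagree by 5 mm. Bar ends, pivot and post all match the given sizes. First I'll shut the jaws and turn the tool so its y axis runs along the shaker's x.

carry_out --motion '[{"jaw": -1,"wz": 10.675},{"jaw": -1,"wz": 10.675},{"jaw": -1,"wz": 10.675},{"jaw": -1,"wz": 10.675},{"jaw": -1,"wz": 10.675},{"jaw": -1,"wz": 10.675},{"jaw": -1,"wz": 10.675},{"jaw": -1,"wz": 10.675}]' --force 40

```text
invalid input at $.motion[0]: expected keys jaw, tx, ty, tz, wx, wy, wz
```

```bash
cat >> h.py <<'E'
from scipy.spatial.transform import Rotation as Ro
from workcell import get_state
C=np.array([0.6143,0.0002,0.]);TH=-0.207
RS=Ro.from_euler('z',TH).as_matrix()
def where(tip=.173):
    s=get_state();q=s["orientation"];R=Ro.from_quat([q[1],q[2],q[3],q[0]]).as_matrix()
    Rl=RS.T@R; p=RS.T@(s["tcp_pos"]+R[:,2]*tip-C)*1000
    return s,R,Rl,p
def report():
    s,R,Rl,p=where()
    print("t",round(float(s["clock"]),2),"tip_s mm",p.round(1),"F_s",(RS.T@s["wrist_force"]).round(2),"gap",round(float(s["finger_gap"]),4))
    print("tool axes in shaker (cols)\n",Rl.round(3))
def delta(target):
    s,R,Rl,p=where(); print("tool cm",(Rl.T@(np.array(target)-p)/10).round(2))
E
python3 -c "
from h import *
report(); delta([0,92,200])"
```

```text
t 0.1 tip_s mm [-555.4  446.3  230.9] F_s [0.27 0.22 0.39] gap 0.0854
tool axes in shaker (cols)
 [[-0.997  0.08  -0.   ]
 [ 0.08   0.997 -0.002]
 [ 0.    -0.002 -1.   ]]
tool cm [-58.19 -30.88   3.13]
```

carry_out --motion '[{"jaw": -1,"tx": 0,"ty": 0,"tz": 0,"wx": 0,"wy": 0,"wz": 10.675},{"jaw": -1,"tx": 0,"ty": 0,"tz": 0,"wx": 0,"wy": 0,"wz": 10.675},{"jaw": -1,"tx": 0,"ty": 0,"tz": 0,"wx": 0,"wy": 0,"wz": 10.675},{"jaw": -1,"tx": 0,"ty": 0,"tz": 0,"wx": 0,"wy": 0,"wz": 10.675},{"jaw": -1,"tx": 0,"ty": 0,"tz": 0,"wx": 0,"wy": 0,"wz": 10.675},{"jaw": -1,"tx": 0,"ty": 0,"tz": 0,"wx": 0,"wy": 0,"wz": 10.675},{"jaw": -1,"tx": 0,"ty": 0,"tz": 0,"wx": 0,"wy": 0,"wz": 10.675},{"jaw": -1,"tx": 0,"ty": 0,"tz": 0,"wx": 0,"wy": 0,"wz": 10.675},{"jaw": -1,"tx": 0,"ty": 0,"tz": 0,"wx": 0,"wy": 0,"wz": 0}]' --force 40

```text
clock: 1.23
tcp_pos: [0.1626, 0.5514, 0.4043]
orientation: [0.0, 0.776, 0.631, -0.0]
wrist_force: [-0.3, -0.2, 0.1]
finger_gap: 0.0
```

```bash
python3 -c "
from h import *
report(); delta([0,110,200])"
```

```text
t 1.23 tip_s mm [-555.4  446.5  231.3] F_s [-0.22 -0.25  0.09] gap 0.0
tool axes in shaker (cols)
 [[-0.003  1.    -0.   ]
 [ 1.     0.003 -0.001]
 [-0.001 -0.    -1.   ]]
tool cm [-33.79  55.45   3.14]
```

carry_out --motion '[{"jaw": -1,"tx": -2.8,"ty": 4.6,"tz": 0.2,"wx": 0,"wy": 0,"wz": 0},{"jaw": -1,"tx": -2.8,"ty": 4.6,"tz": 0.2,"wx": 0,"wy": 0,"wz": 0},{"jaw": -1,"tx": -2.8,"ty": 4.6,"tz": 0.2,"wx": 0,"wy": 0,"wz": 0},{"jaw": -1,"tx": -2.8,"ty": 4.6,"tz": 0.2,"wx": 0,"wy": 0,"wz": 0},{"jaw": -1,"tx": -2.8,"ty": 4.6,"tz": 0.2,"wx": 0,"wy": 0,"wz": 0},{"jaw": -1,"tx": -2.8,"ty": 4.6,"tz": 0.2,"wx": 0,"wy": 0,"wz": 0},{"jaw": -1,"tx": -2.8,"ty": 4.6,"tz": 0.2,"wx": 0,"wy": 0,"wz": 0},{"jaw": -1,"tx": -2.8,"ty": 4.6,"tz": 0.2,"wx": 0,"wy": 0,"wz": 0},{"jaw": -1,"tx": -2.8,"ty": 4.6,"tz": 0.2,"wx": 0,"wy": 0,"wz": 0},{"jaw": -1,"tx": -2.8,"ty": 4.6,"tz": 0.2,"wx": 0,"wy": 0,"wz": 0},{"jaw": -1,"tx": -2.8,"ty": 4.6,"tz": 0.2,"wx": 0,"wy": 0,"wz": 0},{"jaw": -1,"tx": -2.8,"ty": 4.6,"tz": 0.2,"wx": 0,"wy": 0,"wz": 0},{"jaw": -1,"tx": 0,"ty": 0,"tz": 0,"wx": 0,"wy": -9,"wz": 0},{"jaw": -1,"tx": 0,"ty": 0,"tz": 0,"wx": 0,"wy": 0,"wz": 0}]'

```text
clock: 2.98
tcp_pos: [0.6345, 0.1095, 0.3795]
orientation: [0.048, 0.773, 0.63, -0.061]
wrist_force: [-0.3, -0.1, 0.7]
finger_gap: -0.0002
```

```bash
python3 -c "
from h import *
report(); delta([0,93,112])"
```

```text
t 2.98 tip_s mm [ -3.1  84.2 208.6] F_s [-0.25 -0.13  0.65] gap -0.0002
tool axes in shaker (cols)
 [[-0.004  1.    -0.002]
 [ 0.988  0.003 -0.156]
 [-0.156 -0.003 -0.988]]
tool cm [2.37 0.34 9.41]
```

carry_out --motion '[{"jaw": -1,"tx": 2.6,"ty": 0.3,"tz": 1.0,"wx": 0,"wy": 0,"wz": 0},{"jaw": -1,"tx": 0,"ty": 0,"tz": 4.0,"wx": 0,"wy": 0,"wz": 0},{"jaw": -1,"tx": 0,"ty": 0,"tz": 3.0,"wx": 0,"wy": 0,"wz": 0},{"jaw": -1,"tx": 0,"ty": 0,"tz": 1.0,"wx": 0,"wy": 0,"wz": 0},{"jaw": -1,"tx": 0,"ty": 0,"tz": 0,"wx": 0,"wy": 0,"wz": 0}]'

```text
clock: 3.6
tcp_pos: [0.639, 0.1212, 0.2874]
orientation: [0.049, 0.773, 0.629, -0.061]
wrist_force: [-0.4, 0.3, 1.0]
finger_gap: 0.0002
```

Run:
```python
from h import *
import cv2
report(); delta([0,93,103])
a=eyes.read_camera("top")[175:280,220:335]; b=eyes.read_camera("scene")[170:275,320:435]
cv2.imwrite("pics/p1.png",cv2.resize(np.vstack([a,b]),None,fx=2.8,fy=2.8,interpolation=cv2.INTER_CUBIC) if 0 else cv2.resize(np.hstack([a,b]),None,fx=3.4,fy=3.4,interpolation=cv2.INTER_CUBIC))
```

```text
t 3.6 tip_s mm [ -0.8  96.5 116.5] F_s [-0.46  0.24  1.  ] gap 0.0002
tool axes in shaker (cols)
 [[-0.002  1.    -0.001]
 [ 0.988  0.002 -0.156]
 [-0.156 -0.001 -0.988]]
tool cm [-0.14  0.08  1.39]
```

View pics/p1.png

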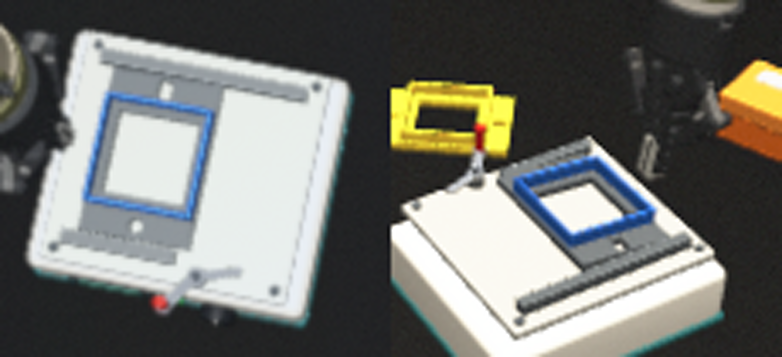

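The finger stands just off the plate's +y edge, centred on the nest (top crop about (68,132)), with clear bench around it. Next I'll lower it and feel for the platform.

carry_out --motion '[{"jaw": -1,"tx": -0.4,"ty": 0.1,"tz": 1.3,"wx": 0,"wy": 0,"wz": 0},{"jaw": -1,"tx": 0,"ty": 0,"tz": 0.15,"wx": 0,"wy": 0,"wz": 0},{"jaw": -1,"tx": 0,"ty": 0,"tz": 0.1,"wx": 0,"wy": 0,"wz": 0},{"jaw": -1,"tx": 0,"ty": 0,"tz": 0,"wx": 0,"wy": 0,"wz": 0}]'

```text
clock: 4.2
tcp_pos: [0.6391, 0.1137, 0.2732]
orientation: [0.049, 0.774, 0.628, -0.061]
wrist_force: [0.4, 0.3, 0.6]
finger_gap: 0.0003
```

```bash
python3 -c "
from h import *
report()"
```

```text
t 4.2 tip_s mm [  1.   89.2 102.3] F_s [0.33 0.42 0.62] gap 0.0003
tool axes in shaker (cols)
 [[-0.     1.     0.   ]
 [ 0.988  0.    -0.156]
 [-0.156  0.    -0.988]]
```

carry_out --motion '[{"jaw": -1,"tx": 0,"ty": 0,"tz": 0.2,"wx": 0,"wy": 0,"wz": 0},{"jaw": -1,"tx": 0,"ty": 0,"tz": 0.1,"wx": 0,"wy": 0,"wz": 0},{"jaw": -1,"tx": 0,"ty": 0,"tz": 0.1,"wx": 0,"wy": 0,"wz": 0},{"jaw": -1,"tx": 0,"ty": 0,"tz": 0,"wx": 0,"wy": 0,"wz": 0}]'

```text
clock: 4.7
tcp_pos: [0.6389, 0.1132, 0.269]
orientation: [0.049, 0.774, 0.629, -0.061]
wrist_force: [-0.5, 0.2, 0.5]
finger_gap: -0.0001
```

```bash
python3 -c "
from h import *
report()"
```

```text
t 4.7 tip_s mm [ 0.8 88.6 98.1] F_s [-0.57  0.06  0.55] gap -0.0001
tool axes in shaker (cols)
 [[-0.001  1.    -0.   ]
 [ 0.988  0.    -0.156]
 [-0.156 -0.    -0.988]]
```

The lowest fingertip corner is about 1.4 mm above the platform and touching nothing, a good height for the 8 mm edge. Now I'll push 15 mm toward −y, slowly.

carry_out --motion '[{"jaw": -1,"tx": -0.15,"ty": 0,"tz": 0.023,"wx": 0,"wy": 0,"wz": 0},{"jaw": -1,"tx": -0.15,"ty": 0,"tz": 0.023,"wx": 0,"wy": 0,"wz": 0},{"jaw": -1,"tx": -0.15,"ty": 0,"tz": 0.023,"wx": 0,"wy": 0,"wz": 0},{"jaw": -1,"tx": -0.15,"ty": 0,"tz": 0.023,"wx": 0,"wy": 0,"wz": 0},{"jaw": -1,"tx": -0.15,"ty": 0,"tz": 0.023,"wx": 0,"wy": 0,"wz": 0},{"jaw": -1,"tx": -0.15,"ty": 0,"tz": 0.023,"wx": 0,"wy": 0,"wz": 0},{"jaw": -1,"tx": -0.15,"ty": 0,"tz": 0.023,"wx": 0,"wy": 0,"wz": 0},{"jaw": -1,"tx": -0.15,"ty": 0,"tz": 0.023,"wx": 0,"wy": 0,"wz": 0},{"jaw": -1,"tx": -0.15,"ty": 0,"tz": 0.023,"wx": 0,"wy": 0,"wz": 0},{"jaw": -1,"tx": -0.15,"ty": 0,"tz": 0.023,"wx": 0,"wy": 0,"wz": 0}]'

```text
clock: 5.95
tcp_pos: [0.6358, 0.0982, 0.2692]
orientation: [0.049, 0.774, 0.629, -0.061]
wrist_force: [-0.2, 1.8, -0.2]
finger_gap: 0.0003
```

```bash
cat > look.py <<'E'
from h import *
import cv2,sys
report()
a=eyes.read_camera("top")[175:280,220:335]; b=eyes.read_camera("scene")[190:295,310:425]
cv2.imwrite(sys.argv[1],cv2.resize(np.hstack([a,b]),None,fx=3.4,fy=3.4,interpolation=cv2.INTER_CUBIC))
E
python3 look.py pics/p2.png
```

```text
t 5.95 tip_s mm [ 0.9 73.3 98.3] F_s [-0.6  1.7 -0.2] gap 0.0003
tool axes in shaker (cols)
 [[-0.     1.     0.   ]
 [ 0.988  0.    -0.156]
 [-0.156  0.    -0.988]]
```

View pics/p2.png

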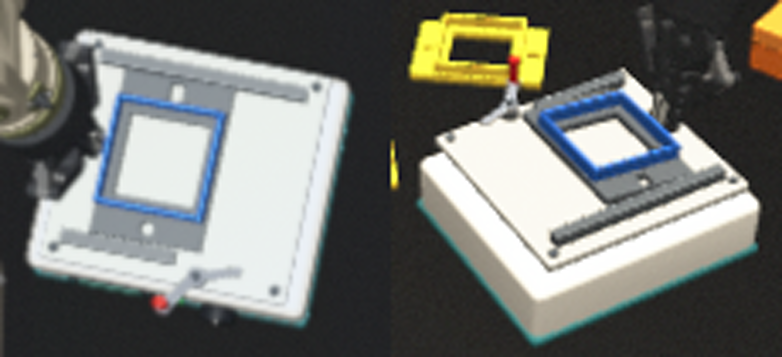

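The plate is moving: its rear hole went from (167,91) to (178,92) in the top crop, with 1.7 N of push. Its centre is now at about y=17. I'll continue in 1 mm rows.

carry_out --motion '[{"jaw": -1,"tx": -0.1,"ty": 0,"tz": 0.016,"wx": 0,"wy": 0,"wz": 0},{"jaw": -1,"tx": -0.1,"ty": 0,"tz": 0.016,"wx": 0,"wy": 0,"wz": 0},{"jaw": -1,"tx": -0.1,"ty": 0,"tz": 0.016,"wx": 0,"wy": 0,"wz": 0},{"jaw": -1,"tx": -0.1,"ty": 0,"tz": 0.016,"wx": 0,"wy": 0,"wz": 0},{"jaw": -1,"tx": -0.1,"ty": 0,"tz": 0.016,"wx": 0,"wy": 0,"wz": 0},{"jaw": -1,"tx": -0.1,"ty": 0,"tz": 0.016,"wx": 0,"wy": 0,"wz": 0},{"jaw": -1,"tx": -0.1,"ty": 0,"tz": 0.016,"wx": 0,"wy": 0,"wz": 0},{"jaw": -1,"tx": -0.1,"ty": 0,"tz": 0.016,"wx": 0,"wy": 0,"wz": 0}]'

```text
clock: 7.05
tcp_pos: [0.6341, 0.0903, 0.2692]
orientation: [0.049, 0.774, 0.629, -0.061]
wrist_force: [1.0, 2.2, -0.0]
finger_gap: 0.0003
```

```bash
python3 look.py pics/p3.png
```

```text
t 7.05 tip_s mm [ 0.9 65.2 98.3] F_s [ 0.57  2.35 -0.02] gap 0.0003
tool axes in shaker (cols)
 [[-0.     1.     0.   ]
 [ 0.988  0.    -0.156]
 [-0.156  0.    -0.988]]
```

View pics/p3.png

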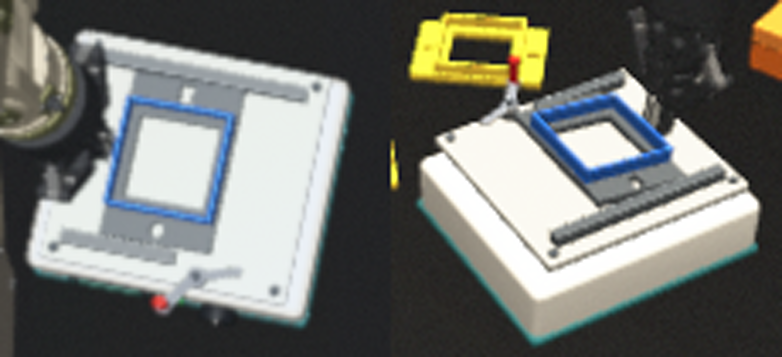

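The plate is still propped at y≈8.5 and dark pin edges are appearing in the holes. I'll keep going, with smaller checks.

carry_out --motion '[{"jaw": -1,"tx": -0.1,"ty": 0,"tz": 0.016,"wx": 0,"wy": 0,"wz": 0},{"jaw": -1,"tx": -0.1,"ty": 0,"tz": 0.016,"wx": 0,"wy": 0,"wz": 0},{"jaw": -1,"tx": -0.1,"ty": 0,"tz": 0.016,"wx": 0,"wy": 0,"wz": 0},{"jaw": -1,"tx": -0.1,"ty": 0,"tz": 0.016,"wx": 0,"wy": 0,"wz": 0},{"jaw": -1,"tx": -0.1,"ty": 0,"tz": 0.016,"wx": 0,"wy": 0,"wz": 0}]'

```text
clock: 7.78
tcp_pos: [0.6331, 0.0853, 0.2692]
orientation: [0.05, 0.774, 0.628, -0.061]
wrist_force: [0.4, 2.0, 0.2]
finger_gap: 0.0002
```

```bash
python3 look.py pics/p4.png
```

```text
t 7.78 tip_s mm [ 0.9 60.1 98.3] F_s [-0.05  2.06  0.2 ] gap 0.0002
tool axes in shaker (cols)
 [[-0.     1.     0.   ]
 [ 0.988  0.    -0.156]
 [-0.156  0.    -0.988]]
```

View pics/p4.png

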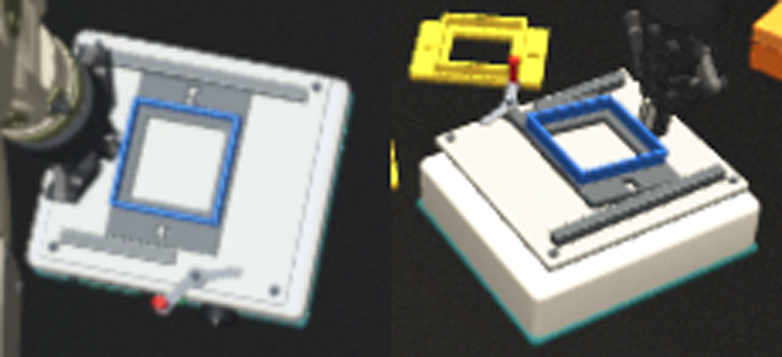

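carry_out --motion '[{"jaw": -1,"tx": -0.07,"ty": 0,"tz": 0.011,"wx": 0,"wy": 0,"wz": 0},{"jaw": -1,"tx": -0.07,"ty": 0,"tz": 0.011,"wx": 0,"wy": 0,"wz": 0},{"jaw": -1,"tx": -0.07,"ty": 0,"tz": 0.011,"wx": 0,"wy": 0,"wz": 0}]'

```text
clock: 8.25
tcp_pos: [0.6326, 0.0833, 0.2691]
orientation: [0.049, 0.774, 0.628, -0.061]
wrist_force: [0.3, 2.0, 0.4]
finger_gap: 0.0002
```

```bash
python3 look.py pics/p5.png
```

```text
t 8.25 tip_s mm [ 0.8 58.  98.3] F_s [-0.12  1.98  0.37] gap 0.0002
tool axes in shaker (cols)
 [[-0.     1.    -0.   ]
 [ 0.988  0.    -0.156]
 [-0.156 -0.    -0.988]]
```

View pics/p5.png

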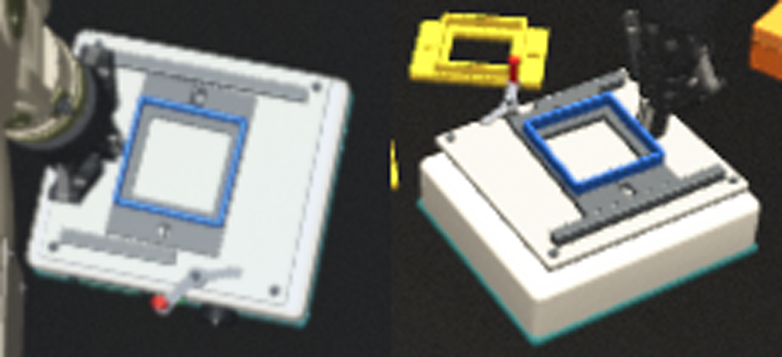

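The rear end moved (hole from (193,94) to (199,96)) but the front hole hardly did (163,231). The front pin may have caught first. I'll take an enlarged look.

```bash
cat > zoom.py <<'E'
from h import *
import cv2,sys
report()
t=eyes.read_camera("top"); s=eyes.read_camera("scene")
cv2.imwrite(sys.argv[1],np.hstack([cv2.resize(t[190:260,240:300],(390,455),interpolation=cv2.INTER_CUBIC),cv2.resize(s[205:265,335:395],(400,400),interpolation=cv2.INTER_CUBIC)[:400].copy() if 0 else cv2.resize(s[200:270,335:395],(390,455),interpolation=cv2.INTER_CUBIC)]))
E
python3 zoom.py pics/z1.png
```

```text
t 8.35 tip_s mm [ 0.8 58.1 98.3] F_s [-0.53  1.26  0.76] gap -0.0
tool axes in shaker (cols)
 [[-0.     1.     0.   ]
 [ 0.988  0.    -0.156]
 [-0.156 -0.    -0.988]]
```

View pics/z1.png

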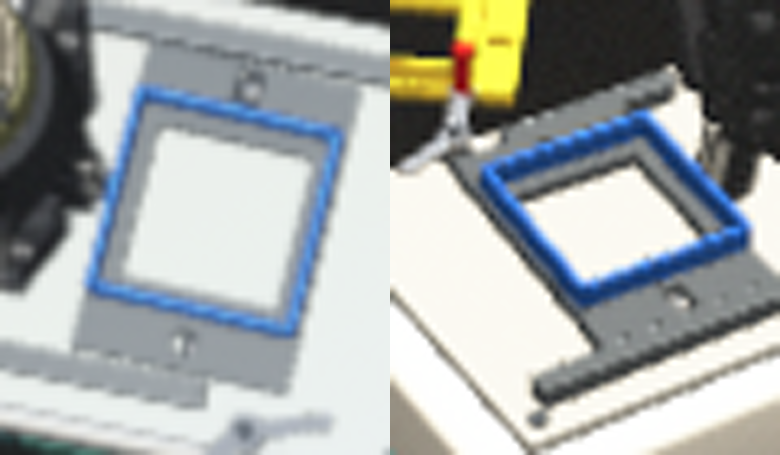

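Run:
```python
from h import *
C2=np.array([0.61407,-0.00225])
for p in [(249,87),(181,343),(145,92),(340,130),(293,332),(95,287)]:
    z=.105 if p in[(249,87),(181,343)] else .119
    w=ray("top",cr(p,(240,190),6.5),z)[:2]; print(p,(RS[:2,:2].T@(w-C2)*1000).round(1))
```

```text
(249, 87) [56.1  0.5]
(181, 343) [-55.2   5.8]
(145, 92) [43.  40.6]
(340, 130) [ 42.9 -42. ]
(293, 332) [-43.4 -40.2]
(95, 287) [-40.9  43.6]
```

The plate has yawed: the rear hole is at y≈0.5 mm, on its pin, and the front lags by about 3 mm. I'll back off, shift the finger toward the front lug and push there.

carry_out --motion '[{"jaw": -1,"tx": 0.4,"ty": 0,"tz": -0.06,"wx": 0,"wy": 0,"wz": 0},{"jaw": -1,"tx": 0.2,"ty": -2.0,"tz": -0.03,"wx": 0,"wy": 0,"wz": 0},{"jaw": -1,"tx": 0,"ty": -1.5,"tz": 0,"wx": 0,"wy": 0,"wz": 0},{"jaw": -1,"tx": -0.2,"ty": 0,"tz": 0.03,"wx": 0,"wy": 0,"wz": 0},{"jaw": -1,"tx": -0.1,"ty": 0,"tz": 0.016,"wx": 0,"wy": 0,"wz": 0},{"jaw": -1,"tx": -0.1,"ty": 0,"tz": 0.016,"wx": 0,"wy": 0,"wz": 0},{"jaw": -1,"tx": 0,"ty": 0,"tz": 0,"wx": 0,"wy": 0,"wz": 0}]'

```text
clock: 9.32
tcp_pos: [0.5992, 0.0922, 0.269]
orientation: [0.05, 0.774, 0.628, -0.061]
wrist_force: [0.6, -0.1, 0.5]
finger_gap: -0.0
```

```bash
python3 zoom.py pics/z2.png
```

```text
t 9.32 tip_s mm [-33.6  59.9  98.2] F_s [0.62 0.01 0.52] gap -0.0
tool axes in shaker (cols)
 [[ 0.     1.     0.   ]
 [ 0.988  0.    -0.156]
 [-0.156  0.    -0.988]]
```

View pics/z2.png

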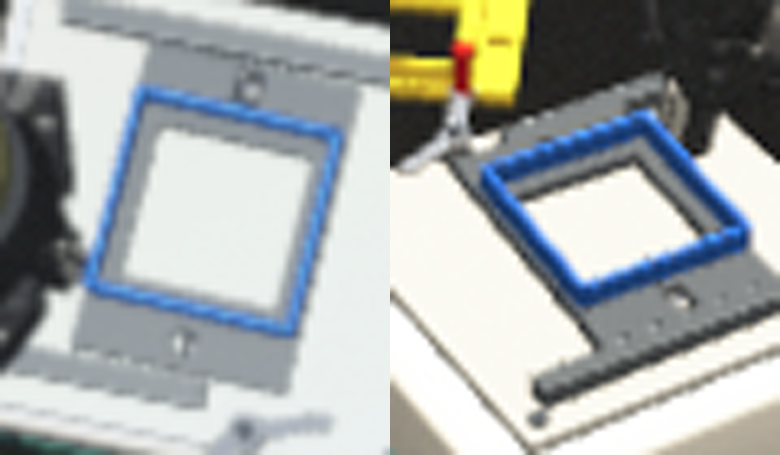

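Finger is now at x=−34, with its edge about to touch and the plate unchanged. I'll push slowly here.

carry_out --motion '[{"jaw": -1,"tx": -0.07,"ty": 0,"tz": 0.011,"wx": 0,"wy": 0,"wz": 0},{"jaw": -1,"tx": -0.07,"ty": 0,"tz": 0.011,"wx": 0,"wy": 0,"wz": 0},{"jaw": -1,"tx": -0.07,"ty": 0,"tz": 0.011,"wx": 0,"wy": 0,"wz": 0}]'

```text
clock: 9.8
tcp_pos: [0.5983, 0.0905, 0.2691]
orientation: [0.049, 0.774, 0.629, -0.061]
wrist_force: [0.3, 0.5, -1.2]
finger_gap: 0.0001
```

```bash
python3 zoom.py pics/z3.png
```

```text
t 9.8 tip_s mm [-34.2  58.1  98.2] F_s [ 0.15  0.52 -1.23] gap 0.0001
tool axes in shaker (cols)
 [[-0.001  1.    -0.   ]
 [ 0.988  0.001 -0.156]
 [-0.156 -0.    -0.988]]
```

View pics/z3.png

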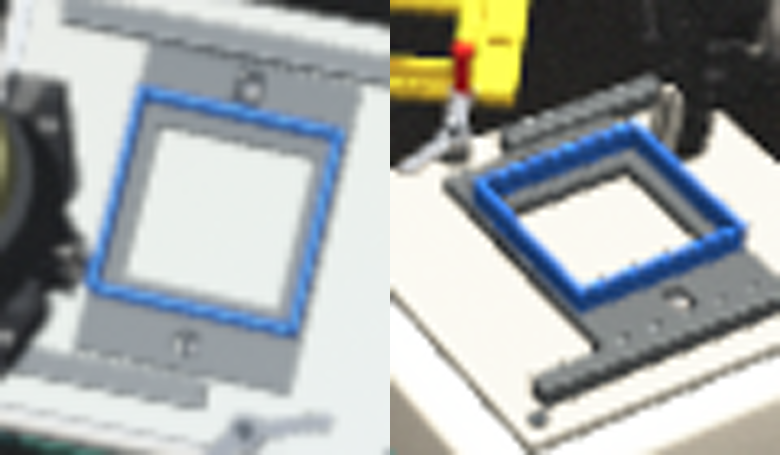

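The front has dropped too: the front guide bar is now visible past it and both holes are filled by pins. I'll check flatness by overlaying the seated model in both pictures.

Run:
```python
from h import *
import cv2
from scipy.optimize import least_squares
# per-camera shaker centre from screws
cen={"top":np.array([.61407,-.00225]),"scene":np.array([.6146,.0026])}
N=[(44.5,44.5),(44.5,-44.5),(-44.5,-44.5),(-44.5,44.5)]
obs={"top":[cr(p,(240,190),6.5) for p in [(143,90),(342,132),(294,333),(92,287)]],
 "scene":[cr(p,(335,200),6.5) for p in [(746,229),(582,298),(479,180),(633,122)]]}
obs["scene"]=[cr((p[0]-390,p[1]),(335,200),6.5) for p in [(746,229),(582,298),(479,180),(633,122)]]
def model(q,cam):
    r=Ro.from_rotvec(q[3:6]).as_matrix(); out=[]
    for x,y in N:
        v=r@np.array([x,y,22.])+np.array([q[0],q[1],95+q[2]])
        w=RS@(v/1000)+np.r_[cen[cam],0]; out.append(proj(cam,w))
    return np.array(out)
def f(q): return np.r_[tuple((model(q,c)-np.array(obs[c])).ravel() for c in obs)]
s=least_squares(f,[0,0,0,0,0,0.],x_scale=[1,1,1,.02,.02,.02]); print(s.x.round(3),np.abs(s.fun).max())
t=eyes.read_camera("top"); sc=eyes.read_camera("scene")
ims=[]
for im,cam,o in ((t,"top",(240,190)),(sc,"scene",(335,200))):
    z=cv2.resize(im[o[1]:o[1]+70,o[0]:o[0]+60],(390,455),interpolation=cv2.INTER_CUBIC)
    pts=((model([0,s.x[1],0,0,0,0],cam)-o+.5)*6.5-.5)
    cv2.polylines(z,[pts.round().astype(int).reshape(-1,1,2)],True,(0,0,255),1); ims.append(z)
cv2.imwrite("pics/z4.png",np.hstack(ims))
```

```text
[-0.075  0.625 -2.021 -0.004  0.026 -0.013] 1.0898970860749273
```

View pics/z4.png

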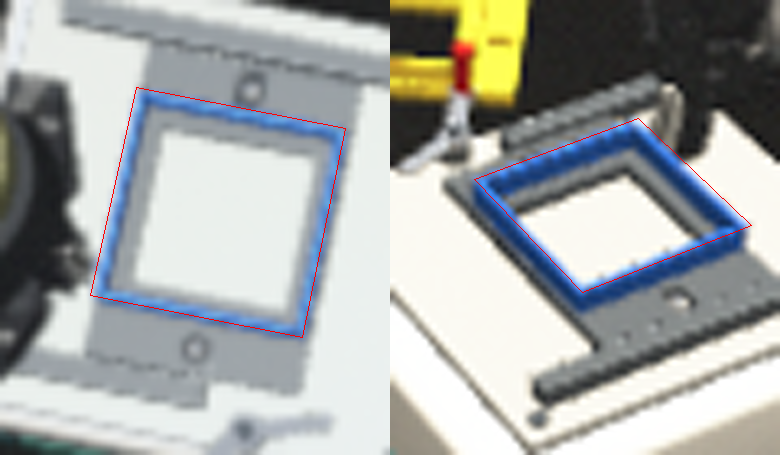

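The newest picture shows the plate squared up, with both pins centred in their holes at (251,91) and (195,348). I'll back off and go up, then re-check.

carry_out --motion '[{"jaw": -1,"tx": 0.5,"ty": 0,"tz": -0.08,"wx": 0,"wy": 0,"wz": 0},{"jaw": -1,"tx": 1.0,"ty": 0,"tz": -0.5,"wx": 0,"wy": 0,"wz": 0},{"jaw": -1,"tx": 1.0,"ty": 0,"tz": -3.0,"wx": 0,"wy": 0,"wz": 0},{"jaw": -1,"tx": 0,"ty": 0,"tz": -4.0,"wx": 0,"wy": 0,"wz": 0},{"jaw": -1,"tx": 0,"ty": 0,"tz": 0,"wx": 0,"wy": 9,"wz": 0},{"jaw": -1,"tx": 0,"ty": 0,"tz": 0,"wx": 0,"wy": 0,"wz": 0}]'

```text
clock: 10.75
tcp_pos: [0.6059, 0.1263, 0.3411]
orientation: [0.001, 0.776, 0.63, 0.0]
wrist_force: [0.7, -0.8, -0.0]
finger_gap: 0.0002
```

```bash
python3 zoom.py pics/z5.png; python3 -c "
from h import *
delta([-117,20,170])"
```

```text
t 10.75 tip_s mm [-33.8 121.6 168.1] F_s [ 0.86 -0.65 -0.02] gap 0.0002
tool axes in shaker (cols)
 [[-0.     1.     0.002]
 [ 1.     0.    -0.001]
 [-0.001  0.002 -1.   ]]
tool cm [-10.11  -8.24  -0.29]
```

View pics/z5.png

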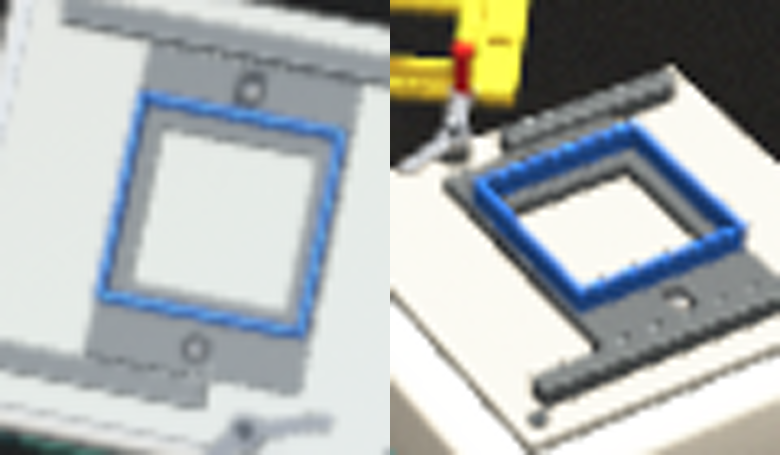

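Run:
```python
from h import *
from scipy.optimize import least_squares
cen={"top":np.array([.61407,-.00225]),"scene":np.array([.6146,.0026])}
N=[(44.5,44.5),(44.5,-44.5),(-44.5,-44.5),(-44.5,44.5)]
def run(T,S):
    obs={"top":[cr(p,(240,190),6.5) for p in T],"scene":[cr((p[0]-390,p[1]),(335,200),6.5) for p in S]}
    def f(q):
        r=Ro.from_rotvec(q[3:6]).as_matrix(); o=[]
        for c in obs:
            for (x,y),u in zip(N,obs[c]):
                v=r@np.array([x,y,22.])+np.array([q[0],q[1],95+q[2]])
                o+=list(proj(c,RS@(v/1000)+np.r_[cen[c],0])-u)
        return o
    s=least_squares(f,np.zeros(6),x_scale=[1,1,1,.02,.02,.02]); print(s.x.round(3),np.abs(s.fun).max().round(2))
run([(141,92),(347,131),(305,336),(98,298)],[(750,228),(582,301),(474,180),(633,120)])
run([(140,84),(345,127),(298,338),(88,292)],[(750,228),(582,301),(483,170),(645,108)])
for p in [(251,91),(195,348)]:
    w=ray("top",cr(p,(240,190),6.5),.103)[:2]; print((RS[:2,:2].T@(w-cen["top"])*1000).round(1))
```

```text
[-0.815 -0.602 -1.906  0.005  0.037  0.013] 0.55
[-1.047  1.955  1.203  0.031  0.087 -0.017] 0.98
[55.  -0.4]
[-55.9  -0. ]
```

Both pins are centred in the holes to within 1 mm, and the fitted height is −1.9 mm (not propped). The fitted front-to-rear tilt of 0.037 rad is within the fit's bias: the earlier state with only the rear dropped read 0.087 where about 0.063 was expected. Now I'll move to the catch post.

carry_out --motion '[{"jaw": -1,"tx": 0,"ty": -4.1,"tz": 0,"wx": 0,"wy": 0,"wz": 0},{"jaw": -1,"tx": 0,"ty": -4.2,"tz": 0,"wx": 0,"wy": 0,"wz": 0},{"jaw": -1,"tx": -5.0,"ty": 0,"tz": 0,"wx": 0,"wy": 0,"wz": 0},{"jaw": -1,"tx": -5.0,"ty": 0,"tz": 0,"wx": 0,"wy": 0,"wz": 0},{"jaw": -1,"tx": 0,"ty": 0,"tz": 1.0,"wx": 0,"wy": 0,"wz": 0},{"jaw": -1,"tx": 0,"ty": 0,"tz": 0,"wx": 0,"wy": 0,"wz": 0}]'

```text
clock: 11.6
tcp_pos: [0.5038, 0.0455, 0.3289]
orientation: [-0.001, 0.776, 0.63, -0.001]
wrist_force: [0.2, 0.4, -0.6]
finger_gap: -0.0001
```

```bash
python3 look.py pics/q1.png; python3 -c "
from h import *
delta([-117,20,117])"
```

```text
t 11.6 tip_s mm [-118.    21.4  155.9] F_s [ 0.11  0.45 -0.6 ] gap -0.0001
tool axes in shaker (cols)
 [[ 0.     1.    -0.003]
 [ 1.    -0.    -0.001]
 [-0.001 -0.003 -1.   ]]
tool cm [-0.22  0.04  3.96]
```

View pics/q1.png

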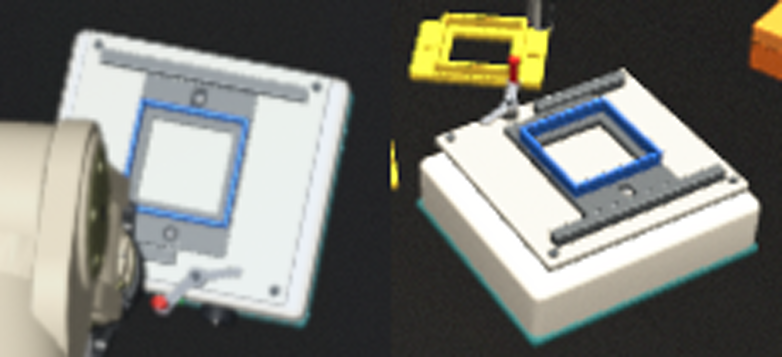

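The plate is still seated, the post is at (159,302) in the top crop, and the gripper is beside it on the +y side. I'll lower and push about 12 mm past first contact.

carry_out --motion '[{"jaw": -1,"tx": 0,"ty": 0.1,"tz": 2.5,"wx": 0,"wy": 0,"wz": 0},{"jaw": -1,"tx": 0,"ty": 0,"tz": 1.4,"wx": 0,"wy": 0,"wz": 0},{"jaw": -1,"tx": -0.4,"ty": 0,"tz": 0,"wx": 0,"wy": 0,"wz": 0},{"jaw": -1,"tx": -0.4,"ty": 0,"tz": 0,"wx": 0,"wy": 0,"wz": 0},{"jaw": -1,"tx": -0.4,"ty": 0,"tz": 0,"wx": 0,"wy": 0,"wz": 0},{"jaw": -1,"tx": -0.4,"ty": 0,"tz": 0,"wx": 0,"wy": 0,"wz": 0},{"jaw": -1,"tx": -0.4,"ty": 0,"tz": 0,"wx": 0,"wy": 0,"wz": 0},{"jaw": -1,"tx": -0.4,"ty": 0,"tz": 0,"wx": 0,"wy": 0,"wz": 0}]'

```text
clock: 12.7
tcp_pos: [0.5001, 0.0214, 0.2912]
orientation: [-0.0, 0.776, 0.63, 0.0]
wrist_force: [-0.0, 1.5, 0.5]
finger_gap: -0.0001
```

```bash
python3 look.py pics/q2.png
```

```text
t 12.7 tip_s mm [-116.1   -2.7  118.2] F_s [-0.33  1.43  0.54] gap -0.0001
tool axes in shaker (cols)
 [[-0.  1.  0.]
 [ 1.  0.  0.]
 [ 0.  0. -1.]]
```

View pics/q2.png

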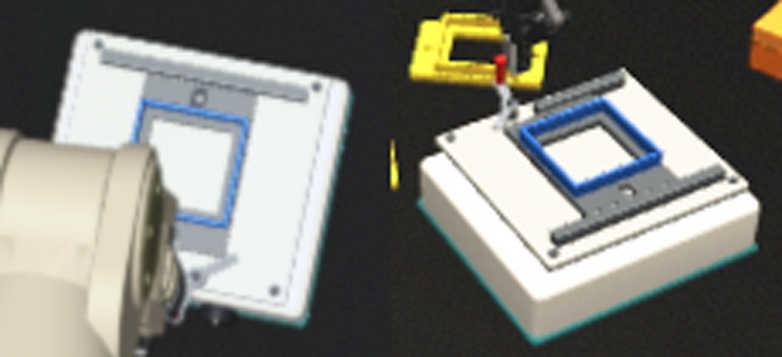

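The post and catch are turning under 1.4 N. I'll continue.

carry_out --motion '[{"jaw": -1,"tx": -0.3,"ty": 0,"tz": 0,"wx": 0,"wy": 0,"wz": 0},{"jaw": -1,"tx": -0.3,"ty": 0,"tz": 0,"wx": 0,"wy": 0,"wz": 0},{"jaw": -1,"tx": -0.3,"ty": 0,"tz": 0,"wx": 0,"wy": 0,"wz": 0},{"jaw": -1,"tx": -0.3,"ty": 0,"tz": 0,"wx": 0,"wy": 0,"wz": 0},{"jaw": -1,"tx": -0.3,"ty": 0,"tz": 0,"wx": 0,"wy": 0,"wz": 0},{"jaw": -1,"tx": -0.3,"ty": 0,"tz": 0,"wx": 0,"wy": 0,"wz": 0},{"jaw": -1,"tx": -0.3,"ty": 0,"tz": 0,"wx": 0,"wy": 0,"wz": 0},{"jaw": -1,"tx": -0.3,"ty": 0,"tz": 0,"wx": 0,"wy": 0,"wz": 0}]'

```text
clock: 13.8
tcp_pos: [0.4955, -0.0021, 0.2912]
orientation: [0.0, 0.776, 0.63, 0.0]
wrist_force: [0.6, 1.0, -0.1]
finger_gap: 0.0002
```

```bash
python3 look.py pics/q3.png
```

```text
t 13.8 tip_s mm [-115.7  -26.6  118.2] F_s [ 0.39  1.08 -0.09] gap 0.0002
tool axes in shaker (cols)
 [[-0.001  1.     0.001]
 [ 1.     0.001  0.   ]
 [ 0.     0.001 -1.   ]]
```

View pics/q3.png

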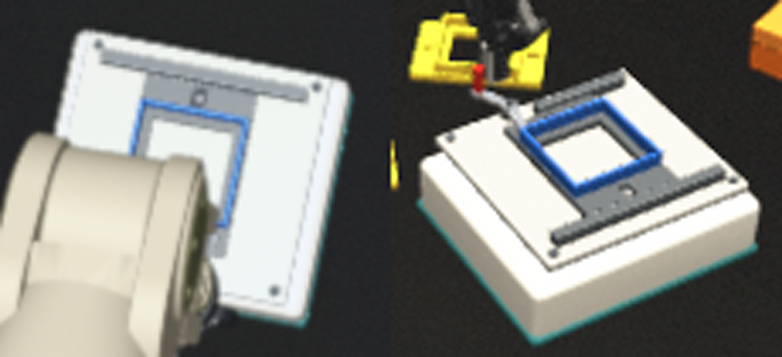

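Nearly there, still at 1 N. I'll go on until the stop shows in the force.

carry_out --motion '[{"jaw": -1,"tx": -0.2,"ty": 0,"tz": 0,"wx": 0,"wy": 0,"wz": 0},{"jaw": -1,"tx": -0.15,"ty": 0,"tz": 0,"wx": 0,"wy": 0,"wz": 0},{"jaw": -1,"tx": -0.1,"ty": 0,"tz": 0,"wx": 0,"wy": 0,"wz": 0},{"jaw": -1,"tx": 0,"ty": 0,"tz": 0,"wx": 0,"wy": 0,"wz": 0}]'

```text
clock: 14.4
tcp_pos: [0.4943, -0.0063, 0.2911]
orientation: [0.0, 0.776, 0.63, -0.0]
wrist_force: [1.1, 0.6, -0.5]
finger_gap: -0.0
```

```bash
python3 -c "
from h import *
report()"
```

```text
t 14.4 tip_s mm [-116.1  -31.   118.1] F_s [ 0.95  0.85 -0.47] gap -0.0
tool axes in shaker (cols)
 [[-0.  1.  0.]
 [ 1.  0. -0.]
 [-0.  0. -1.]]
```

carry_out --motion '[{"jaw": -1,"tx": -0.1,"ty": 0,"tz": 0,"wx": 0,"wy": 0,"wz": 0},{"jaw": -1,"tx": -0.1,"ty": 0,"tz": 0,"wx": 0,"wy": 0,"wz": 0},{"jaw": -1,"tx": 0,"ty": 0,"tz": 0,"wx": 0,"wy": 0,"wz": 0}]'

```text
clock: 14.78
tcp_pos: [0.494, -0.0079, 0.2911]
orientation: [-0.0, 0.776, 0.631, 0.001]
wrist_force: [1.7, 4.8, -0.2]
finger_gap: -0.0001
```

```bash
python3 -c "
from h import *
report()"
```

```text
t 14.78 tip_s mm [-116.   -32.4  118.1] F_s [ 0.64  5.05 -0.15] gap -0.0001
tool axes in shaker (cols)
 [[-0.001  1.     0.   ]
 [ 1.     0.001  0.001]
 [ 0.001  0.    -1.   ]]
```

The force jumped to 5 N at tip y=−32.4, where about −31.5 was expected, so this is the stop. I'll give one more small nudge, then back off, lift clear and look.

carry_out --motion '[{"jaw": -1,"tx": -0.05,"ty": 0,"tz": 0,"wx": 0,"wy": 0,"wz": 0},{"jaw": -1,"tx": 0,"ty": 0,"tz": 0,"wx": 0,"wy": 0,"wz": 0},{"jaw": -1,"tx": 1.0,"ty": 0,"tz": 0,"wx": 0,"wy": 0,"wz": 0},{"jaw": -1,"tx": 1.0,"ty": 0,"tz": 0,"wx": 0,"wy": 0,"wz": 0},{"jaw": -1,"tx": 0,"ty": 0,"tz": -4,"wx": 0,"wy": 0,"wz": 0},{"jaw": -1,"tx": 0,"ty": 0,"tz": -5,"wx": 0,"wy": 0,"wz": 0},{"jaw": -1,"tx": 5,"ty": -2,"tz": -1,"wx": 0,"wy": 0,"wz": 0},{"jaw": -1,"tx": 5,"ty": -2,"tz": 0,"wx": 0,"wy": 0,"wz": 0},{"jaw": -1,"tx": 5,"ty": -1,"tz": 0,"wx": 0,"wy": 0,"wz": 0},{"jaw": -1,"tx": 5,"ty": 0,"tz": 0,"wx": 0,"wy": 0,"wz": 0},{"jaw": -1,"tx": 0,"ty": 0,"tz": 0,"wx": 0,"wy": 0,"wz": 0},{"jaw": -1,"tx": 0,"ty": 0,"tz": 0,"wx": 0,"wy": 0,"wz": 0}]'

```text
clock: 16.27
tcp_pos: [0.4896, 0.217, 0.3907]
orientation: [0.0, 0.776, 0.631, -0.001]
wrist_force: [-1.4, -0.4, 0.5]
finger_gap: -0.0001
```

Run:
```python
from h import *
import cv2
report()
t=eyes.read_camera("top");s=eyes.read_camera("scene");cv2.imwrite("pics/ft.png",t);cv2.imwrite("pics/fs.png",s)
cv2.imwrite("pics/r1.png",np.hstack([cv2.resize(t[185:285,235:315],(400,500),interpolation=cv2.INTER_CUBIC),cv2.resize(s[185:285,320:400],(400,500),interpolation=cv2.INTER_CUBIC)]))
t0=cv2.imread("pics/top0.png");d=cv2.absdiff(t,t0).max(2)
for n,(x0,y0,x1,y1) in dict(petri=(148,183,190,222),boxa=(130,222,172,262),boxb=(403,257,443,296),tip=(455,257,512,298)).items(): print(n,int((d[y0:y1,x0:x1]>60).sum()))
```

```text
t 16.27 tip_s mm [-166.7  186.4  217.7] F_s [-1.27 -0.65  0.48] gap -0.0001
tool axes in shaker (cols)
 [[-0.001  1.    -0.001]
 [ 1.     0.001 -0.001]
 [-0.001 -0.001 -1.   ]]
petri 0
boxa 1015
boxb 0
tip 0
```

View pics/r1.png

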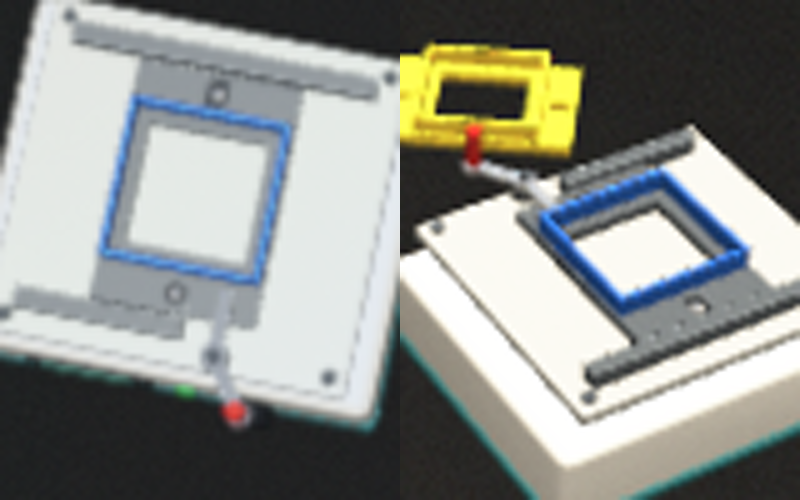

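View pics/ft.png

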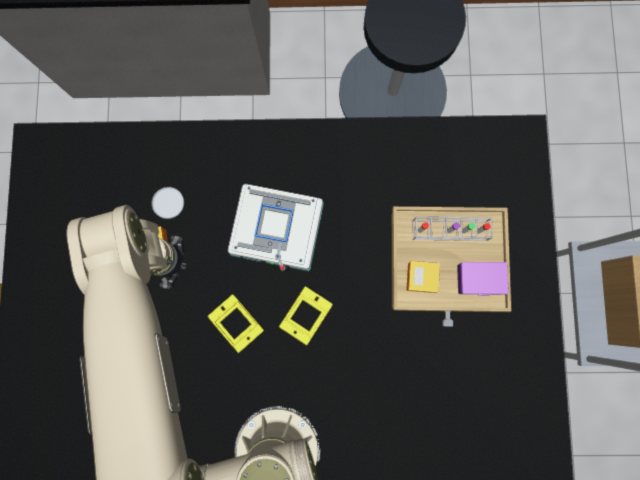

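The catch tongue now lies over the front lug and both holes are ringed around their pins. Box a is only hidden by the arm in the top view, so I'll check it in the scene picture and compute the catch angle.

Run:
```python
from h import *
import cv2
c=np.array([.61407,-.00225])
for p,z in [((213,355),.105),((236,412),.134),((224,300),.107)]:
    w=ray("top",cr(p,(235,185),5),z)[:2]; print((RS[:2,:2].T@(w-c)*1000).round(1))
s=cv2.imread("pics/fs.png");s0=cv2.imread("pics/scene0.png")
d=cv2.absdiff(s,s0).max(2); print("boxa diff scene",int((d[186:218,412:450]>60).sum()))
cv2.imwrite("pics/r2.png",cv2.resize(np.hstack([s0[150:250,400:480],s[150:250,400:480]]),None,fx=4,fy=4))
```

```text
[-85.2 -27.4]
[-114.9  -48.6]
[-55.1 -27.3]
boxa diff scene 0
```

View pics/r2.png

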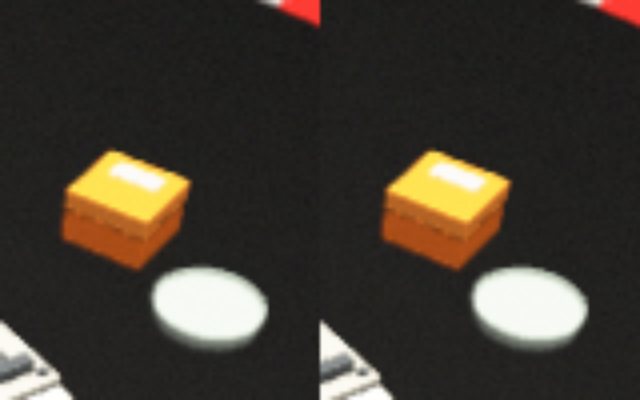

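The post is at (−115, −48.6), against (−114, −47.5) expected when shut. The tongue points along +x, and box a and the dish haven't moved. Handing in.

```bash
python3 -c "
from workcell import env
print(env.hand_in())"
```

```text
the job is handed in; nothing more can be done
None
```

I handed the job in at about 16.3 s of the 40 s allowed, with the plate seated on both pins and the catch swung shut over its front lug. The hand-in gave no verdict.

**What I did**
- I pushed the plate along its guides with the shut fingers, low on its +y edge, using about 2 N.
- The rear hole dropped first and the plate yawed slightly. I moved the finger toward the front lug and pushed there until the front dropped too.
- I pushed the red post round to its stop, where the force rose from 1 N to 5 N, then backed off and lifted clear.

**Last checks**
- **Plate:** the last pictures show both pins centred in their holes. Measured just after the drop, they were within about 1 mm.
- **Catch:** the post is at shaker (−115, −48.6) mm, against (−114, −47.5) expected when shut. The tongue points along +x over the lug.
- **Boxes and dish:** the pictures show no change at the tip box, the petri dish or either orange box. Box a was hidden by the arm in the top view, so I checked it in the scene view.

**Disagreements**
- **Camera offset:** the two cameras differ by about 5 mm in y. I used their mean for the arm moves and each camera's own shaker centre for the plate fit.
- **Tilt and height:** the camera fit read 0.037 rad of front-to-rear tilt (limit 0.03) and a height of −1.9 mm. I put both down to fit error, because the same fit also read too high before the front dropped. The catch then passed over the lug without extra force, which it can only do with the plate seated.

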